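# Slide the fixture plate out to its line and hold it

### The arm

A 7-joint arm with a two-finger parallel gripper is mounted at the origin on a cart in front of the work surface, level with it; the furniture and walls round the work are solid. World frame = base frame: x ahead of the robot, y to its left, z up, the work surface at z = 0. Lengths are in mm, angles in rad, forces in N, time in s.
With the tool pointing down it reaches from about 400 to 900 mm from the base axis. Payload 5.6 kg.
Tool frame: the origin (TCP) lies midway between the tips of the shut fingers; the grasp point (between the pads) lies 19 mm behind it; z points along the fingers, y is the line along which they close (so a half turn about z gives the same grasp; the last joint's range is limited). The gripper opens to 92 mm and grips with 3 to 60 N. Pads are 20 mm wide; open, the fingers measure 128 mm over their backs; the gripper's body (75 mm by 189 mm) begins 69 mm behind the grasp point.
Start: joints at [-1.225, 0.468, -0.012, 1.603, 0.006, 1.071, -0.056], TCP at [246.442, 601.478, 214.592] pointing down, gripper open.
Joint ranges: [-2.53, 2.53], [-0.31, 2.02], [-1.57, 1.55], [0.28, 2.44], [-1.29, 4.43], [0.15, 1.84], [-2.92, 2.92]. Speed limits (rad/s): [2.57, 2.57, 3.14, 3.14, 3.14, 3.14, 3.14].

### API

Orientations are given as a unit quaternion [w, x, y, z].
In Python, from cell import robot, vision, nets gives the robot as it stands. The module is installed in compiled form; this text tells all that it offers.
- The arm moves only by the tool send_rows, never from a script. Its argument "series" is one flat list of numbers, 7 for each row, row after row: the shift along the tool's x, y, z in units of 40 mm (1.0 is 40 mm), then the turn, a rotation vector about the tool's x, y, z in units of 8 degrees (1.0 is 8 degrees), then the finger opening in mm, from 0 to 91.9. A call has 1 to 5 rows; each row shifts and turns the commanded pose from where the row before left it, along the tool's axes as they then stand; what a row does not reach is not made up. A row lasts 1/8 s, in which the tool goes at most 62.5 mm and 10.7 degrees, less where a joint would pass 70% of its speed; a pose out of reach is approached as far as the arm can. A call is refused whole if a number of a shift passes 1 or a number of a turn 1, either way. A call with a gripper value outside its range is refused whole. The fingers move at their own pace and stop on an object; "squeeze" is the grip in N (left out, the last holds). Time passes only in rows, so rows that do not move let the fingers close. It gives the time, the measured TCP pose, the force, the opening and the grip force at its end, in the units of the state.
- robot.get_obs(): the state, without advancing time (a new reading comes with each control period).
- vision.capture(name): name is "side" or "top" or "wrist"; returns (picture, depth): 480x640x3 uint8, blue, green, red; 480x640 float32, mm along the optical axis (not along the pixel's ray), 0 where there is no reading.
- vision.camera_params(name): a dict with "K" (3x3 intrinsics, pixels), "R" (3x3) and "t" (3): a world point X has camera coordinates R X + t. Camera axes: x right, y down, z forward; pixel columns grow to the right and rows downward; lengths in mm; the calibration is good to about 2 mm. The wrist camera is an equidistant fisheye: a pixel r from the principal point sees the ray r / f radians off the axis. A picture is of the moment at which its call begins: read the wrist's pose just before it. camera_params takes no time and is no camera call; for the wrist camera it gives the pose at the moment of the call.
- robot.hand_in(): hands the job in; it is judged then, once.
Trained networks look in the newest picture that a camera, given by its name, has taken for a name from the list of things; names that differ only in an ending like _2 or _b are one class to them, and where a whole thing is asked for, a point or a joint stands for the part that bears it (a point fixed in the world has none). Each returns a list of dicts, best first, with "score" (0 to 1); they miss things now and then, are a little off and sometimes report something else, mostly with a low value. They report only what shows in the picture. A call takes as long as a camera call.
- nets.regions_of(camera, label): "pixels" (480x640 bool, what is visible of it) and "uv" ([column, row] in pixels, amid what is visible of it).
The state is a dict: "time_s": time; "q": joint angles; "joint_vel": joint speeds; "tau": joint torques, N m; "tcp_pos": TCP position; "tcp_rot": TCP orientation; "wrist_force": force on the tool from outside, world axes, zero at the start; "moment": the same for the moment, N m; "width": opening from 0.0 (shut) to 1.0 (fully open); "finger_force": force on a finger pad.
Only numpy, scipy, OpenCV 4.12 (cv2) and the standard library are available. Lean on these libraries where they do the work, as an engineer would, in place of code of your own. Each camera call takes 0.05 s, during which the arm holds its last target. There are 200 camera calls.

### The job

First clear the tall gauge block off the fixture plate and stand it upright on its end in either free slot of the wooden rack, and let go of it. Then slide the plate straight out over the end of the blue riser, keeping it flat on the riser, until the red line across the plate lies over the riser's end edge; the plate would tip over there by itself, so keep hold of it, level and still: the program finishes while holding it. Leave the small gauge block, the bronze bush and the flange where they are.

Things in the scene. Friction and masses are not known exactly. Their poses are not given: they have to be found in the camera images.
- riser: fixed riser block, blue with a bright steel top, 70 (its x) x 160 (its y) x 40 mm high, standing on the left granite plate. Origin: centre of its underside. Its -y end is the outer end, over which the fixture plate is slid; outward is its -y. A tall comparator column stands at the far right corner of each granite plate; the gap between the plates near the robot is free.
- riser_edge (a point): middle of the riser's outer top edge: in the riser's frame 80 mm from the origin towards -y, 40 mm up; same axes as the riser
- fixture_plate: loose aluminium plate, 60 (its x) x 180 (its y) x 10 mm thick, 0.26 to 0.43 kg, flat on the riser, its -y end projecting 20 to 40 mm past the riser's outer end. Origin: centre of its underside. A fixed black grip rib stands on it 62 mm towards +y: 14 mm thick (x), 40 long (y), 30 tall above the plate. Balance point 8 mm towards +y: unheld, it tips once over 98 mm projects.
- plate_line (a point): middle of the red line (3 mm wide, parallel to the plate's x) on the plate's top face, 30 mm from the plate's origin towards +y, 10 mm above its underside; same axes as the plate
- plate_rib (a point): centre of the top of the grip rib, 40 mm above the plate's underside
- tall_block: loose steel gauge block standing on its end on the fixture plate: 10 mm thick (its x), 35 mm wide (its y), 50 mm tall, 0.13 kg. Origin: centre of its underside. Grip it across the thickness.
- rack: fixed wooden rack on the right granite plate, 136 (its x) x 48 (y) mm, base 6 mm thick, three slots 48 mm apart along its x. A slot is 13 mm wide (x), 44 long (y), open above and at its y ends, between two cheeks 7 mm thick reaching 24 mm above the granite. The middle slot holds the small gauge block, the outer two are free. Origin: centre of its underside.
- slot_near (a point): centre of the floor of the free slot at the rack's -x end (nearer the robot), 48 mm from the origin, 6 mm above the granite; same axes as the rack, the slot runs along y
- slot_far (a point): centre of the floor of the free slot at the rack's +x end (farther from the robot), likewise
- low_block: small gauge block, 9 x 35 x 30 mm tall, standing loose in the rack's middle slot; leave it. Origin: centre of its underside
- bush: bronze bush, 40 mm across and 36 mm tall, loose on the left granite plate; leave it. Origin: centre of its underside
- flange: steel flange, 66 mm across and 25 mm tall, loose on the left granite plate; leave it. Origin: centre of its underside

How it is judged (in metres and radians):
On the way, in this order (a step that is already met when the one before it is completed fails the run):
1. the tall gauge block stands in a free rack slot and is let go (((x of tall_block in the frame of slot_near between -0.004 and 0.004 m and y of tall_block in the frame of slot_near between -0.012 and 0.012 m and z of tall_block in the frame of slot_near between -0.003 and 0.003 m) or (x of tall_block in the frame of slot_far between -0.004 and 0.004 m and y of tall_block in the frame of slot_far between -0.012 and 0.012 m and z of tall_block in the frame of slot_far between -0.003 and 0.003 m)) and angle between tall_block's own z axis and vertical below 0.2 rad and angle between the x axis of tall_block and the x axis of rack, either way round below 0.3 rad and contact force between the fingers and tall_block below 0.05 N and linear speed of tall_block below 0.02 m/s), for 0.2 s.
2. the plate's red line lies over the riser's end edge, the plate level and held (y of plate_line in the frame of riser_edge between -0.004 and 0.004 m and x of plate_line in the frame of riser_edge between -0.012 and 0.012 m and z of plate_line in the frame of riser_edge between 0.007 and 0.013 m and angle between fixture_plate's own z axis and vertical below 0.04 rad and angle between the y axis of fixture_plate and the y axis of riser, either way round below 0.1 rad and contact force between the fingers and fixture_plate above 1 N and linear speed of fixture_plate below 0.02 m/s), for 0.2 s.
At the end, for the whole second after the job is handed in: Tall block down in an outer slot (3 mm height, 4 mm across, 12 mm along, 0.2 rad upright, 0.3 rad yaw), let go, at rest. Plate flat on the riser (3 mm, 0.04 rad), red line within 4 mm of the end edge, 12 mm sideways, 0.1 rad yaw, still, fingers bearing on it with over 1 N (all of step 1 and all of step 2); the arm keeps its last pose, push and grip.
It fails at once if the fixture plate tips (over 0.15 rad) (angle between fixture_plate's own z axis and vertical above 0.15 rad).
It fails at once if the fixture plate is lifted more than 10 mm off the riser instead of slid (z of plate_line in the frame of riser_edge above 0.02 m).
It fails at once if the tall gauge block is toppled (over 0.8 rad) (angle between tall_block's own z axis and vertical above 0.8 rad).
It fails at once if the small gauge block, the bush or the flange is moved more than 15 mm (distance of any of low_block, bush, flange from where it was at the start of the episode above 0.015 m).
It also fails if it takes over 59 s, if anything falls off the work surface, if the arm or the gripper's body presses on something with over 40 N, if the wrist force passes 120 N, or if a joint passes its speed limit or range.

## Working session

There is one attempt and no reset: what is moved stays moved. The work goes in short steps, Python scripts to look and compute and a tool call to move; the robot and the scene stay as the last step left them, time stands still between calls to the robot, and variables do not carry over. Pictures are saved under pics/ and viewed, at most 10 in all, crops included, and the job is handed in when it is done.

Besides the shell and the picture viewer there is one more tool, called after "Emit:" as name(argument=value, ...), one argument or row to a line, values as JSON. send_rows: Moves the arm, as the interface text tells. Its arguments: {"type":"object","properties":{"series":{"type":"array","items":{"type":"number"}},"squeeze":{"type":"number"}},"required":["series"]}

```bash
mkdir -p pics; cat > h.py <<'E'
import numpy as np, cv2
from cell import robot, vision, nets
def cloud(cam,depth,mask):
    P=vision.camera_params(cam);K,R,t=map(np.array,(P["K"],P["R"],P["t"]))
    v,u=np.nonzero(mask&(depth>0));z=depth[v,u]
    X=np.c_[(u-K[0,2])/K[0,0]*z,(v-K[1,2])/K[1,1]*z,z]
    return (X-t.ravel())@R
E
python3 - <<'E'
from h import *
o=robot.get_obs();print({k:np.round(v,3) for k,v in o.items()})
ims=[]
for c in("top","side"):
    im,d=vision.capture(c);ims.append(im);np.save(f"pics/{c}.npy",d)
    cv2.imwrite(f"pics/{c}0.png",im)
    P=vision.camera_params(c);print(c,np.round(P["K"],1).tolist(),np.round(-np.array(P["R"]).T@np.array(P["t"]).ravel()))
    for l in("riser","fixture_plate","tall_block","rack","low_block","bush","flange"):
        for r in nets.regions_of(c,l)[:2]:
            X=cloud(c,d,r["pixels"])
            if len(X)<5: print(l,"few");continue
            zt=np.percentile(X[:,2],97);T=X[abs(X[:,2]-zt)<4]
            rc=cv2.minAreaRect(T[:,:2].astype(np.float32))
            print(l,round(r["score"],2),np.round(r["uv"]),len(X),"ztop",round(zt,1),"med",np.round(np.median(T,0),1),"rect",[np.round(a,1) for a in rc])
E
```

```text
{'time_s': np.float64(0.0), 'q': array([-1.225,  0.468, -0.012,  1.604,  0.006,  1.071, -0.056]), 'joint_vel': array([ 0.   ,  0.   , -0.002, -0.001,  0.   ,  0.   , -0.   ]), 'tau': array([ 1.0000e-03, -5.2057e+01, -1.2000e-02, -2.4375e+01, -5.7000e-02,
        1.7000e-02,  0.0000e+00]), 'tcp_pos': array([246.213, 600.898, 213.659]), 'tcp_rot': array([-0.   ,  0.193,  0.981, -0.001]), 'wrist_force': array([ 1.323, -0.189, -0.071]), 'moment': array([0.034, 0.02 , 0.009]), 'finger_force': np.float64(0.0), 'width': np.float64(0.997)}
top [[568.4, 0.0, 309.2], [0.0, 568.4, 236.7], [0.0, 0.0, 1.0]] [ 295.   73. 1228.]
riser 0.95 [204. 304.] 568 ztop 43.8 med [431.9 305.   41.2] rect [array([419.8, 278.6]), array([158.7,  69.8]), np.float64(86.8)]
fixture_plate 0.69 [225. 286.] 2390 ztop 78.8 med [419.9 316.8  78.9] rect [array([419.9, 317.3]), array([12.8, 39.3]), np.float64(0.5)]
tall_block 0.63 [226. 294.] 175 ztop 102.8 med [414.3 246.7 100.3] rect [array([414.2, 244.8]), array([ 8.7, 34.2]), np.float64(1.1)]
tall_block 0.37 [426. 283.] 1223 ztop 25.6 med [ 449.3 -178.7   23.6] rect [
[... 1306 characters left out ...]
 ]), array([ 9.8, 36.3]), np.float64(0.2)]
tall_block 0.57 [329. 316.] 2314 ztop 79.2 med [415.7 323.1  78.9] rect [array([417.5, 319. ]), array([41.2, 13.9]), np.float64(88.8)]
rack 0.59 [385. 245.] 278 ztop 24.2 med [ 496.  -167.1   23.2] rect [array([ 489.9, -170.7]), array([47.8, 42.1]), np.float64(9.0)]
low_block 0.24 [177. 333.] 727 ztop 35.8 med [605.3 401.8  34.7] rect [array([607.5, 401.5]), array([31.2, 30.9]), np.float64(22.3)]
bush 0.68 [180. 338.] 654 ztop 35.6 med [604.  404.5  34.4] rect [array([606.8, 402. ]), array([28.3, 30.5]), np.float64(46.0)]
flange 0.64 [224. 300.] 430 ztop 24.1 med [632.2 263.9  23.5] rect [array([635.3, 261.3]), array([12.7, 28.5]), np.float64(72.5)]
```

View pics/top0.png

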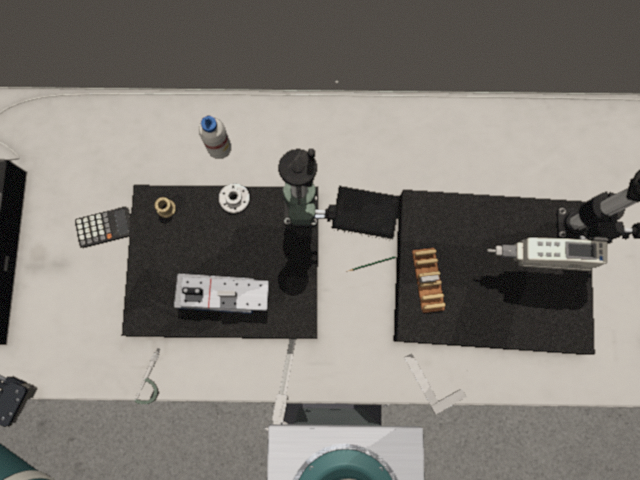

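View pics/side0.png

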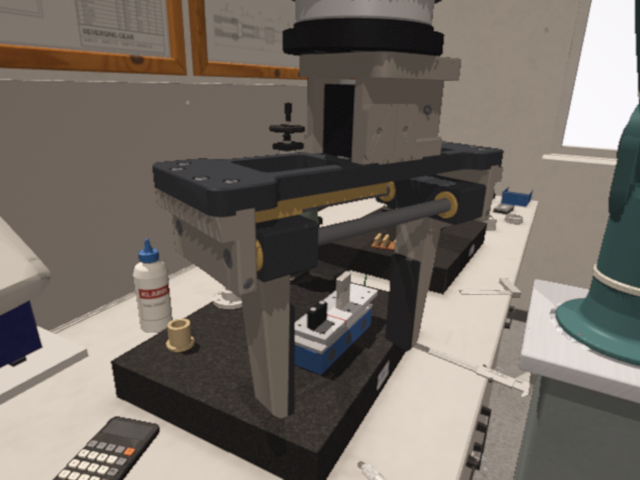

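Top view: plate at about (222,293) on the riser, tall block at (228,299), red line at column 210, rack at (428,280). The comparator column is at (300,190). In the side view, the gripper spans the scene with the block behind it. Next I'll check for obstacles and get precise yaws.

```bash
cat >> h.py <<'E'
from scipy.spatial.transform import Rotation as Ro
def pose():
    o=robot.get_obs();q=o["tcp_rot"];return np.array(o["tcp_pos"]),Ro.from_quat([q[1],q[2],q[3],q[0]]),o
def go(target,yaw):
    """tool-axis shift (units of 40mm) to target and turn (units 8deg) so tool y has world yaw (deg), tool straight down"""
    p,R,o=pose();s=R.inv().apply(np.array(target)-p)/40
    a=np.radians(yaw);y=np.array([np.cos(a),np.sin(a),0]);z=np.array([0,0,-1.]);G=Ro.from_matrix(np.c_[np.cross(y,z),y,z])
    rv=np.degrees((R.inv()*G).as_rotvec())/8
    print("pos",np.round(p,1),"R",np.round(R.as_matrix(),3).tolist(),"shift(now axes)",np.round(s,3),"turn",np.round(rv,3),"shift(goal axes)",np.round(G.inv().apply(np.array(target)-p)/40,3))
E
python3 - <<'E'
from h import *
d=np.load("pics/top.npy")
X=cloud("top",d,np.ones_like(d,bool))
for x0 in range(300,760,40):
    print(x0,[int(np.max(X[(X[:,0]>x0)&(X[:,0]<x0+40)&(X[:,1]>y)&(X[:,1]<y+40)][:,2],initial=-99)) for y in range(-400,440,40)])
pr=lambda c,z0,z1,b:[c[(c[:,2]>z0)&(c[:,2]<z1)&(c[:,0]>b[0])&(c[:,0]<b[1])&(c[:,1]>b[2])&(c[:,1]<b[3])]][0]
for n,z in(("plate",(46,56)),("rib",(74,84)),("blk",(96,106)),("rack",(19,29))):
    b=(380,470,150,400) if n!="rack" else (370,540,-230,-120)
    c=pr(X,*z,b);r=cv2.minAreaRect(c[:,:2].astype(np.float32));print(n,len(c),np.round(c[:,2].mean(),1),r)
go((414,246,200),0)
P=vision.camera_params("wrist");print({k:np.round(v,3).tolist() for k,v in P.items()})
E
```

```text
300 [5, 7, 4, 4, 4, 4, 4, 3, -66, -66, -66, 2, 6, 3, 5, 4, 4, 5, 3, 7, 4]
340 [6, 6, 6, 6, 6, 5, 8, 4, -64, -64, -66, 4, 5, 8, 8, 5, 6, 7, 6, 7, 6]
380 [4, 4, 5, 6, 27, 28, 4, 4, -63, -66, -65, 6, 5, 4, 56, 103, 106, 82, 82, 7, 5]
420 [5, 6, 5, 4, 25, 41, 42, 3, -63, -67, -64, 5, 6, 7, 54, 55, 55, 82, 84, 4, 6]
460 [155, 144, 108, 5, 7, 38, 26, 2, -59, -60, -66, 5, 7, 4, 3, 6, 6, 5, 7, 7, 5]
500 [151, 142, 108, 5, 4, 28, 27, 6, -59, -65, -63, 4, 5, 6, 6, 5, 6, 7, 6, 4, 5]
540 [6, 5, 7, 5, 5, 5, 4, -51, -51, -53, 166, 164, 307, 153, 4, 5, 6, 5, 7, 5, 6]
580 [5, 5, 6, 6, 5, 5, 5, -50, -51, -50, 158, 345, 346, 306, 7, 13, 28, 6, 8, 38, 41]
620 [5, 5, 6, 5, 4, 6, 8, -50, -50, -50, -51, 345, 345, 307, 7, 30, 30, 9, 7, 41, 38]
660 [-64, -66, -66, -66, -65, -3, 0, -53, -50, -49, -52, 1, -99, 2, 5, 13, 12, 6, 4, 4, 5]
700 [-65, -64, -66, -63, -63, -66, -64, -65, -65, -66, -65, -66, -99, -68, -66, -65, -64, -65, -63, -64, -64]
740 [-66, -65, -63, -65, -65, -64, -65, -64, -61, -65, -65, -65, -66, -66, -66, -64, 60, 107, 60, -65, -63]
plate 2052 49.6 ((418.031494140625, 255.97390747070312), (180.41912841796875, 60.10532760620117), 87.93030548095703)
rib 136 79.0 ((418.099609375, 282.04913330078125), (110.3768310546875, 14.030829429626465), 86.86363983154297)
blk 83 99.3 ((414.49224853515625, 244.95655822753906), (8.626213073730469, 34.51979446411133), 0.2537411153316498)
rack 399 22.9 ((457.15576171875, -177.71405029296875), (123.00443267822266, 44.506168365478516), 7.093393802642822)
pos [246.4 601.5 214.6] R [[-0.925, 0.379, 0.0], [0.379, 0.925, 0.0], [-0.0, 0.0, -1.0]] shift(now axes) [-7.246 -6.635  0.365] turn [1.000e-03 0.000e+00 8.465e+00] shift(goal axes) [-8.887  4.189  0.365]
{'K': [[371.648, 0.0, 316.604], [0.0, 371.648, 243.824], [0.0, 0.0, 1.0]], 'R': [[0.379, 0.925, 0.0], [0.894, -0.366, 0.26], [0.24, -0.098, -0.966]], 't': [-649.98, -29.673, 390.309]}
```

Emit:
send_rows(
  series=[-1,-0.9,0,0,0,0,91,-1,-0.9,0,0,0,0,91,-1,-0.9,0,0,0,0,91,-1,-0.9,0,0,0,0,91,-1,-0.9,0,0,0,0,91],
)

```text
time_s: 1.42
tcp_pos: [364.0, 357.5, 214.9]
tcp_rot: [0.0, 0.193, 0.981, 0.0]
wrist_force: [0.9, -0.2, -1.0]
width: 0.988
finger_force: 0.0
```

Emit:
send_rows(
  series=[-1,-1,0,0,0,0,91,-1,-1,0,0,0,0,91,-0.246,-0.135,0.36,0,0,0,91,0,0,0,0,0,1,91,0,0,0,0,0,1,91],
)

```text
time_s: 2.05
tcp_pos: [413.7, 246.6, 199.7]
tcp_rot: [-0.0, 0.33, 0.944, -0.0]
wrist_force: [0.5, -0.8, 0.0]
width: 0.987
finger_force: 0.0
```

Emit:
send_rows(
  series=[0,0,0,0,0,1,91,0,0,0,0,0,1,91,0,0,0,0,0,1,91,0,0,0,0,0,1,91,0,0,0,0,0,1,91],
)

```text
time_s: 2.68
tcp_pos: [413.6, 247.0, 199.8]
tcp_rot: [-0.0, 0.632, 0.775, -0.0]
wrist_force: [0.4, -0.3, -0.8]
width: 0.992
finger_force: 0.0
```

Emit:
send_rows(
  series=[0,0,0,0,0,1,91,0,0,0,0,0,0.65,91,0,0,0,0,0,0,91],
)

```text
time_s: 3.05
tcp_pos: [413.6, 246.9, 199.9]
tcp_rot: [-0.0, 0.715, 0.699, -0.0]
wrist_force: [0.2, -0.6, -0.0]
width: 0.992
finger_force: 0.0
```

```bash
cat >> h.py <<'E'
def wcap(name):
    P=vision.camera_params("wrist");im,d=vision.capture("wrist");cv2.imwrite(f"pics/{name}.png",im)
    K,R,t=map(np.array,(P["K"],P["R"],P["t"]));v,u=np.mgrid[:480,:640]
    x=(u-K[0,2])/K[0,0];y=(v-K[1,2])/K[1,1];th=np.hypot(x,y)+1e-9;k=np.tan(th)/th
    X=np.dstack([x*k*d,y*k*d,d]);W=(X-t.ravel())@R;W[d<=0]=np.nan;return im,W
def rect(W,m,n):
    c=W[m&~np.isnan(W[...,2])];r=cv2.minAreaRect(c[:,:2].astype(np.float32));print(n,len(c),"z",np.round(np.median(c[:,2]),1),[np.round(a,1).tolist() for a in r]);return r
def box(W,z0,z1,b):
    with np.errstate(invalid="ignore"):
        return (W[...,2]>z0)&(W[...,2]<z1)&(W[...,0]>b[0])&(W[...,0]<b[1])&(W[...,1]>b[2])&(W[...,1]<b[3])
E
python3 - <<'E'
from h import *
im,W=wcap("w1")
b=(370,480,150,400)
rect(W,box(W,96,104,(390,440,220,270)),"blk")
rect(W,box(W,76,84,(390,440,270,350)),"rib")
rect(W,box(W,47,53,b),"plate");rect(W,box(W,37,43,b),"riser")
E
```

```text
blk 575 z 100.1 [[413.4, 244.5], [9.7, 35.5], 0.7]
rib 869 z 79.8 [[419.5, 317.4], [39.5, 13.3], 88.6]
plate 11655 z 50.0 [[417.6, 255.7], [180.2, 60.5], 88.2]
riser 2463 z 40.0 [[419.4, 278.3], [160.4, 71.1], 87.0]
```

View pics/w1.png

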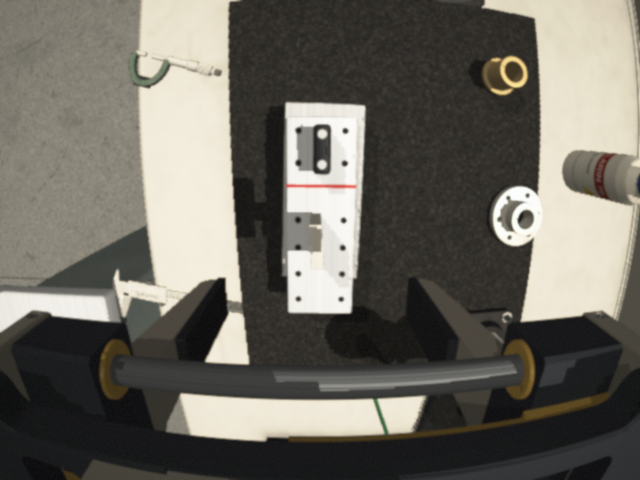

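Wrist view: tall block at (315,235), red line at (320,186), rib at (322,148), riser outer end at row 276. The depth measurements agree with this.

```bash
python3 - <<'E'
from h import *
go((413.4,244.5,75),0.6)
E
```

```text
pos [413.7 246.7 199.9] R [[0.023, 1.0, -0.0], [1.0, -0.023, -0.0], [-0.0, -0.0, -1.0]] shift(now axes) [-0.056 -0.004  3.123] turn [-0.002  0.    -0.238] shift(goal axes) [-0.056 -0.007  3.123]
```

Emit:
send_rows(
  series=[-0.056,-0.006,0.8,0,0,-0.24,60,0,0,1,0,0,0,40,0,0,0.8,0,0,0,30,0,0,0.52,0,0,0,25,0,0,0,0,0,0,22],
  squeeze=15,
)

```text
time_s: 3.72
tcp_pos: [412.6, 243.4, 74.0]
tcp_rot: [-0.0, 0.704, 0.71, -0.002]
wrist_force: [-0.7, 0.4, 0.9]
width: 0.469
finger_force: 0.0
```

```bash
python3 - <<'E'
from h import *
go((413.4,244.5,75),0.6)
E
```

```text
pos [412.6 243.4  74. ] R [[-0.009, 1.0, -0.003], [1.0, 0.009, -0.002], [-0.002, -0.003, -1.0]] shift(now axes) [ 0.028  0.02  -0.025] turn [-0.02   0.015 -0.009] shift(goal axes) [ 0.029  0.02  -0.025]
```

Measured pose may still be settling. I'll wait a little while the fingers narrow.

Emit:
send_rows(
  series=[0,0,0,0,0,0,20,0,0,0,0,0,0,16,0,0,0,0,0,0,16],
)

```text
time_s: 4.1
tcp_pos: [414.1, 244.1, 76.2]
tcp_rot: [0.0, 0.704, 0.71, 0.001]
wrist_force: [0.1, -0.3, -1.0]
width: 0.178
finger_force: 0.0
```

```bash
python3 - <<'E'
from h import *
go((413.4,244.5,75),0.6)
im,W=wcap("w2")
rect(W,box(W,96,104,(390,440,220,270)),"blk")
E
```

```text
pos [414.1 244.1  76.2] R [[-0.008, 1.0, 0.001], [1.0, 0.008, 0.001], [0.001, 0.001, -1.0]] shift(now axes) [ 0.009 -0.018  0.029] turn [ 0.009 -0.008 -0.018] shift(goal axes) [ 0.009 -0.018  0.029]
blk 2073 z 100.0 [[411.4, 248.9], [37.5, 36.0], 53.6]
```

Emit:
send_rows(
  series=[0,0,0,0,0,0,10,0,0,0,0,0,0,5,0,0,0,0,0,0,0,0,0,0,0,0,0,0,0,0,0,0,0,0,0],
  squeeze=15,
)

```text
time_s: 4.78
tcp_pos: [413.8, 243.9, 75.6]
tcp_rot: [-0.0, 0.704, 0.71, 0.0]
wrist_force: [-1.1, -0.4, 5.6]
width: 0.096
finger_force: 15.0
```

Emit:
send_rows(
  series=[0,0,-0.1,0,0,0,0,0,0,-0.4,0,0,0,0,0,0,-1,0,0,0,0,0,0,-1,0,0,0,0,0,0,-0.5,0,0,0,0],
)

```text
time_s: 5.4
tcp_pos: [414.6, 244.2, 198.4]
tcp_rot: [0.0, 0.704, 0.71, 0.002]
wrist_force: [0.0, 0.3, -0.7]
width: 0.098
finger_force: 15.0
```

```bash
python3 - <<'E'
from h import *
go((409.5,-183.7,176),7.1); print(robot.get_obs()["width"]*92,robot.get_obs()["finger_force"])
E
```

```text
pos [414.6 244.2 198.4] R [[-0.007, 1.0, 0.003], [1.0, 0.007, 0.002], [0.002, 0.003, -1.0]] shift(now axes) [-10.697  -0.209   0.533] turn [ 0.023 -0.016 -0.834] shift(goal axes) [-10.599  -1.449   0.56 ]
9.029824554558504 14.99891683459282
```

Emit:
send_rows(
  series=[-0.6,0,0,0,0,0,0,-1,0,0,0,0,0,0,-1,0,0,0,0,0,0,-1,0,0,0,0,0,0,-1,0,0,0,0,0,0],
)

```text
time_s: 6.02
tcp_pos: [415.1, 58.4, 196.2]
tcp_rot: [0.0, 0.704, 0.71, 0.001]
wrist_force: [0.1, -0.5, -0.4]
width: 0.1
finger_force: 15.0
```

Emit:
send_rows(
  series=[-1,0,0,0,0,0,0,-1,0,0,0,0,0,0,-1,0,0,0,0,0,0,-1,0,0,0,0,0,0,-1,0,0,0,0,0,0],
)

```text
time_s: 6.65
tcp_pos: [416.6, -141.5, 196.2]
tcp_rot: [0.0, 0.704, 0.71, 0.001]
wrist_force: [1.2, -0.8, -1.1]
width: 0.098
finger_force: 15.0
```

Emit:
send_rows(
  series=[-1,0,0,0,0,0,0,-0.9,0,0,0,0,0,0,0,0,0,0,0,-0.83,0,0,0,0,0,0,0,0,0,0,0,0,0,0,0],
)

```text
time_s: 7.28
tcp_pos: [417.3, -215.8, 195.7]
tcp_rot: [0.0, 0.663, 0.749, 0.0]
wrist_force: [0.3, -0.1, -0.7]
width: 0.102
finger_force: 15.0
```

```bash
python3 - <<'E'
from h import *
im,W=wcap("w3")
b=(370,545,-230,-120)
m=box(W,21,27,b)
rect(W,m,"rack")
rect(W,box(W,32,40,(430,480,-210,-140)),"low")
r=nets.regions_of("wrist","tall_block")[:2]
rect(W,box(W,130,190,(380,450,-260,-190)),"held")
go((409.5,-183.7,176),7.1)
E
```

```text
rack 2079 z 23.8 [[456.9, -178.6], [123.5, 43.8], 7.8]
low 398 z 36.0 [[456.3, -176.6], [9.2, 34.3], 6.5]
held 175 z 182.2 [[415.4, -198.0], [9.1, 1.1], 6.9]
pos [ 417.4 -215.7  195.6] R [[-0.123, 0.992, 0.0], [0.992, 0.123, 0.0], [0.0, 0.0, -1.0]] shift(now axes) [ 0.818 -0.097  0.49 ] turn [ 0.003 -0.002 -0.004] shift(goal axes) [ 0.818 -0.096  0.49 ]
```

View pics/w3.png

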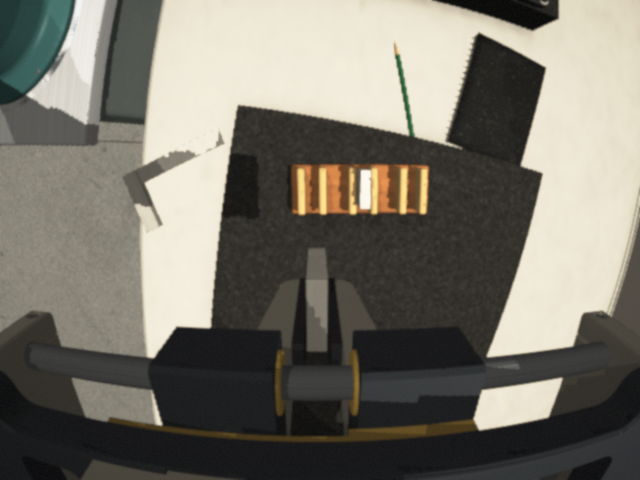

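Wrist view: near slot at (312,190), small block at (365,188), held block edge-on at (316,290) and centred in the fingers. I'll refine the near slot from its two cheeks.

```bash
python3 - <<'E'
from h import *
for k in range(2):
    p,R,o=pose()
    im,W=wcap("w4")
    m=box(W,21.5,26,(370,545,-230,-120));c=W[m]
    yaw=np.radians(7.4)
    for it in range(3):
        L=(c[:,:2]-[457,-178])@np.array([[np.cos(yaw),-np.sin(yaw)],[np.sin(yaw),np.cos(yaw)]])
        ed=np.array([-61.5,-54.5,-41.5,-34.5,-13.5,-6.5,6.5,13.5,34.5,41.5,54.5,61.5]); mids=(ed[::2]+ed[1::2])/2
        lab=np.argmin(abs(L[:,:1]-mids),1)
        sl=[np.polyfit(L[lab==i,1],L[lab==i,0],1)[0] for i in range(6)]
        yaw-=np.median(sl)
    cm=[(L[lab==i,0].max()+L[lab==i,0].min())/2 for i in range(6)]
    near=(cm[0]+cm[1])/2; far=(cm[4]+cm[5])/2; ly=(L[:,1].max()+L[:,1].min())/2
    s=np.array([457,-178])+np.array([np.cos(yaw),np.sin(yaw)])*near+np.array([-np.sin(yaw),np.cos(yaw)])*ly
    print(np.degrees(yaw),np.round(cm,1),near,far,ly,s)
    h=W[box(W,140,190,(380,450,-260,-190))];print("held",np.median(h,0), "tcp",p)
go((*s,176),np.degrees(yaw))
E
```

```text
7.792015602074207 [-58.2 -38.4  -9.4   9.5  37.4  57.4] -48.324527050819015 47.42876783233674 -0.8450126177610571 [ 409.23623041 -185.38892928]
held [ 415.23552971 -197.87109726  182.21833999] tcp [ 417.36152636 -215.70049624  195.58661369]
7.675417281651131 [-58.2 -38.2  -9.3   9.7  37.5  57.5] -48.200434948916 47.500895160122845 -0.9061316898913976 [ 409.35243611 -185.33571121]
held [ 415.64847109 -197.88784283  182.46129881] tcp [ 417.36787422 -215.7309609   195.54169798]
pos [ 417.4 -215.8  195.5] R [[-0.123, 0.992, 0.0], [0.992, 0.123, 0.0], [0.0, 0.0, -1.0]] shift(now axes) [ 0.78  -0.105  0.487] turn [ 0.002 -0.001 -0.073] shift(goal axes) [ 0.781 -0.097  0.487]
```

Emit:
send_rows(
  series=[0.4,-0.05,0,0,0,0,0,0.38,-0.05,0.5,0,0,-0.07,0,0,0,1,0,0,0,0,0,0,1,0,0,0,0,0,0,0.8,0,0,0,0],
)

```text
time_s: 8.1
tcp_pos: [409.3, -185.3, 62.1]
tcp_rot: [-0.0, 0.658, 0.753, -0.0]
wrist_force: [-0.6, 0.6, -0.7]
width: 0.095
finger_force: 15.0
```

Emit:
send_rows(
  series=[0,0,0,0,0,0,0,0,0,0,0,0,0,0,0,0,0,0,0,0,0],
)

```text
time_s: 8.48
tcp_pos: [410.5, -186.0, 64.7]
tcp_rot: [0.001, 0.658, 0.753, 0.001]
wrist_force: [-0.0, -0.9, -0.8]
width: 0.096
finger_force: 15.0
```

```bash
python3 - <<'E'
from h import *
im,W=wcap("w5")
go((409.3,-185.2,31.5),7.7)
cv2.imwrite("pics/w5c.png",cv2.resize(im[100:340,180:480],None,fx=2.4,fy=2.4))
E
```

```text
pos [ 410.5 -185.9   64.6] R [[-0.133, 0.991, 0.003], [0.991, 0.133, -0.0], [-0.001, 0.003, -1.0]] shift(now axes) [ 0.022 -0.029  0.828] turn [ 0.019  0.004 -0.007] shift(goal axes) [ 0.021 -0.027  0.828]
```

View pics/w5c.png

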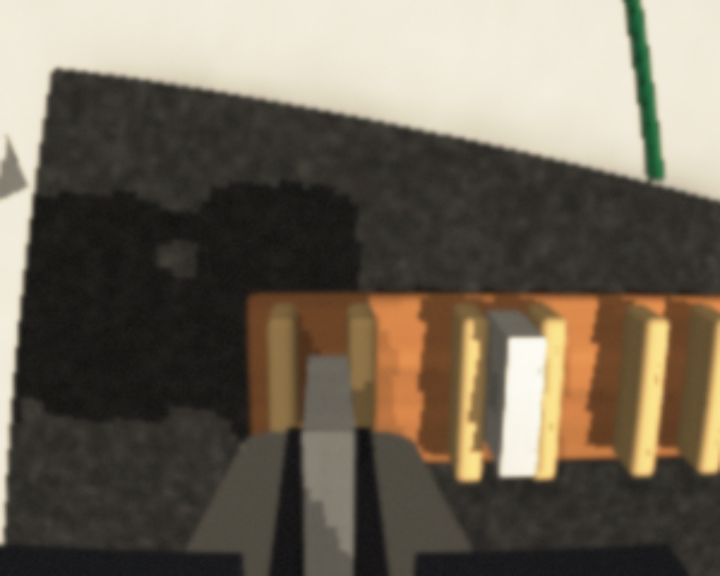

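In this crop the block bottom spans columns 307–349 while the slot gap is 297–349, so the block sits about 1.2 mm too far +x. The measured pose agrees. I'll correct this while lowering.

Emit:
send_rows(
  series=[0.02,-0.028,0,0,0,0,0,0,0,0.2,0,0,0,0,0,0,0.1,0,0,0,0,0,0,0,0,0,0,0],
)

```text
time_s: 9.02
tcp_pos: [407.8, -185.1, 50.9]
tcp_rot: [-0.0, 0.658, 0.753, -0.0]
wrist_force: [1.0, -0.2, -2.3]
width: 0.098
finger_force: 15.0
```

```bash
python3 - <<'E'
from h import *
go((409.3,-185.2,31.5),7.7);go((409.3,-185.2,31.5),7.7)
P,R,o=pose();print(o["wrist_force"])
im,W=wcap("w6")
cv2.imwrite("pics/w6c.png",cv2.resize(im[180:300,240:400],None,fx=4,fy=4))
E
```

```text
pos [ 407.8 -185.1   50.9] R [[-0.133, 0.991, -0.001], [0.991, 0.133, 0.0], [0.0, -0.001, -1.0]] shift(now axes) [-0.009  0.036  0.485] turn [-0.007 -0.002 -0.009] shift(goal axes) [-0.009  0.036  0.485]
pos [ 407.8 -185.1   50.9] R [[-0.133, 0.991, -0.001], [0.991, 0.133, 0.0], [0.0, -0.001, -1.0]] shift(now axes) [-0.009  0.036  0.485] turn [-0.007 -0.002 -0.009] shift(goal axes) [-0.009  0.036  0.485]
[ 1.00661991 -0.2389198  -2.26268657]
```

View pics/w6c.png

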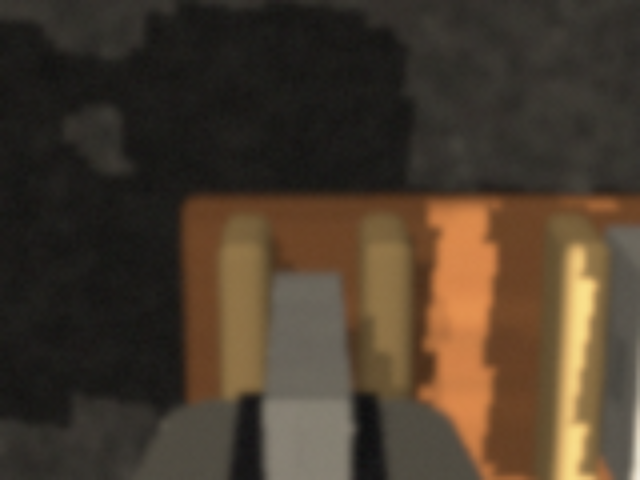

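Now the block bottom spans columns 273–341 in a gap of about 266–361, so it is roughly 1 mm too far −x. I'll nudge back and re-measure.

Emit:
send_rows(
  series=[0,0.014,0,0,0,0,0,0,0,0,0,0,0,0],
)

```text
time_s: 9.32
tcp_pos: [408.9, -185.1, 51.5]
tcp_rot: [0.0, 0.658, 0.753, 0.0]
wrist_force: [0.2, -0.4, -1.2]
width: 0.099
finger_force: 15.0
```

```bash
python3 - <<'E'
from h import *
for i in range(4):
    P,R,o=pose();print(np.round(P,2),np.round(o["wrist_force"],1))
    im,W=wcap("w7")
go((409.3,-185.2,31.5),7.7)
b=W[box(W,20,27.5,(395,425,-210,-150))]
u=np.array([np.cos(.1345),np.sin(.1345)]);l=(b[:,:2]-[409.3,-185.2])@u;print(np.histogram(l,np.arange(-16,17,1)))
E
```

```text
[ 408.92 -185.1    51.47] [ 0.2 -0.4 -1.2]
[ 408.88 -185.07   51.46] [-0.  -0.5 -1.2]
[ 408.84 -185.04   51.46] [-0.1  0.3 -1.4]
[ 408.84 -185.01   51.46] [-0.1  0.2 -1.8]
pos [ 408.8 -185.    51.4] R [[-0.133, 0.991, 0.0], [0.991, 0.133, 0.0], [-0.0, 0.0, -1.0]] shift(now axes) [-0.006  0.011  0.499] turn [ 0.001  0.    -0.007] shift(goal axes) [-0.006  0.011  0.499]
(array([ 0,  0,  1, 54, 60, 66, 75, 78, 74, 39,  0,  2,  2,  2,  1,  2,  2,
        2,  3,  3,  0,  0, 74, 60, 62, 71, 81, 72, 66, 31,  0,  0]), array([-16, -15, -14, -13, -12, -11, -10,  -9,  -8,  -7,  -6,  -5,  -4,
        -3,  -2,  -1,   0,   1,   2,   3,   4,   5,   6,   7,   8,   9,
        10,  11,  12,  13,  14,  15,  16]))
```

Emit:
send_rows(
  series=[0,0.008,0.05,0,0,0,0,0,0,0.1,0,0,0,0,0,0,0.1,0,0,0,0,0,0,0.1,0,0,0,0,0,0,0,0,0,0,0],
)

```text
time_s: 10.15
tcp_pos: [408.7, -184.9, 37.0]
tcp_rot: [-0.0, 0.659, 0.753, -0.0]
wrist_force: [0.3, 0.3, -1.4]
width: 0.1
finger_force: 15.0
```

Emit:
send_rows(
  series=[0,0,0.06,0,0,0,0,0,0,0.05,0,0,0,0,0,0,0,0,0,0,0,0,0,0,0,0,0,0],
)

```text
time_s: 10.65
tcp_pos: [409.1, -185.0, 33.0]
tcp_rot: [0.0, 0.658, 0.753, 0.0]
wrist_force: [0.6, -0.2, -1.0]
width: 0.103
finger_force: 15.0
```

```bash
python3 - <<'E'
from h import *
go((409.3,-185.2,31.5),7.7)
print(pose()[2]["wrist_force"])
im,W=wcap("w8")
b=W[box(W,45,75,(390,430,-215,-150))];
h=b[b[:,1]>-180];print(np.median(h,0),h[:,2].max() if len(h) else None)
E
```

```text
pos [ 409.1 -185.    33. ] R [[-0.133, 0.991, 0.0], [0.991, 0.133, -0.0], [-0.0, 0.0, -1.0]] shift(now axes) [-0.005  0.003  0.038] turn [ 0.001  0.    -0.007] shift(goal axes) [-0.005  0.003  0.038]
[ 0.58588879 -0.22382675 -0.99331317]
[ 408.09627213 -174.40276736   57.81202811] 74.99684318657646
```

Emit:
send_rows(
  series=[0,0,0.03,0,0,0,0,0,0,0,0,0,0,0,0,0,0,0,0,0,0],
)

```text
time_s: 11.08
tcp_pos: [409.1, -185.0, 31.8]
tcp_rot: [0.0, 0.658, 0.753, 0.0]
wrist_force: [0.5, 0.4, -1.1]
width: 0.102
finger_force: 15.0
```

Emit:
send_rows(
  series=[0,0,0.02,0,0,0,0,0,0,0,0,0,0,0,0,0,0,0,0,0,0],
)

```text
time_s: 11.45
tcp_pos: [409.2, -185.1, 31.6]
tcp_rot: [-0.0, 0.658, 0.753, 0.0]
wrist_force: [-1.8, -0.0, 8.0]
width: 0.101
finger_force: 15.0
```

Floor contact (8 N). I'll release with a small opening and rise.

Emit:
send_rows(
  series=[0,0,0,0,0,0,14,0,0,0,0,0,0,20,0,0,0,0,0,0,22,0,0,0,0,0,0,22],
)

```text
time_s: 11.95
tcp_pos: [409.1, -185.0, 30.9]
tcp_rot: [-0.0, 0.658, 0.753, -0.0]
wrist_force: [0.4, 0.8, -0.5]
width: 0.24
finger_force: 0.0
```

Emit:
send_rows(
  series=[0,0,-0.3,0,0,0,22,0,0,-0.6,0,0,0,22,0,0,-1,0,0,0,22,0,0,-1,0,0,0,22,0,0,-1,0,0,0,40],
)

```text
time_s: 12.58
tcp_pos: [408.8, -185.1, 188.9]
tcp_rot: [0.0, 0.659, 0.752, 0.0]
wrist_force: [1.0, 1.1, -0.4]
width: 0.323
finger_force: 0.0
```

```bash
python3 - <<'E'
from h import *
im,W=wcap("w9")
r=rect(W,box(W,52,60,(390,430,-215,-150)),"blk")
u=np.array([np.cos(.1345),np.sin(.1345)]);v=np.array([-u[1],u[0]]);e=np.array(r[0])-[409.3,-185.2];print(e@u,e@v)
rect(W,box(W,32,40,(430,480,-210,-140)),"low")
go((419.5,317.4,190),-1.8)
E
```

```text
blk 473 z 55.9 [[409.0, -184.2], [9.4, 34.3], 7.8]
-0.20123733823895698 1.0654958519674667
low 394 z 36.0 [[456.4, -176.1], [9.2, 34.2], 7.7]
pos [ 411.5 -186.6  193.1] R [[-0.131, 0.991, 0.008], [0.991, 0.131, -0.001], [-0.002, 0.008, -1.0]] shift(now axes) [12.464  1.854  0.067] turn [0.058 0.01  1.169] shift(goal axes) [12.6   -0.195  0.077]
```

Block placed: −0.2 mm and +1.1 mm from the slot centre, base height right. Now back to the plate.

Emit:
send_rows(
  series=[0,0,0,0,0,0.6,40,0,0,0,0,0,0.57,40,1,0,0,0,0,0,40,1,0,0,0,0,0,40,1,0,0,0,0,0,40],
)

```text
time_s: 13.25
tcp_pos: [412.5, -64.0, 187.5]
tcp_rot: [0.0, 0.718, 0.696, 0.0]
wrist_force: [1.3, 0.4, 0.9]
width: 0.436
finger_force: 0.0
```

Emit:
send_rows(
  series=[1,0,0,0,0,0,40,1,0,0,0,0,0,40,1,0,0,0,0,0,40,1,0,0,0,0,0,40,1,0,0,0,0,0,40],
)

```text
time_s: 13.88
tcp_pos: [418.7, 136.0, 187.6]
tcp_rot: [0.0, 0.718, 0.696, 0.0]
wrist_force: [-0.5, -0.5, 0.3]
width: 0.435
finger_force: 0.0
```

Emit:
send_rows(
  series=[1,0,0,0,0,0,40,1,0,0,0,0,0,40,0.85,-0.2,0,0,0,0,40,0,0,0,0,0,0,40,0,0,0,0,0,0,40],
)

```text
time_s: 14.5
tcp_pos: [414.2, 248.1, 187.2]
tcp_rot: [0.0, 0.718, 0.696, -0.0]
wrist_force: [-0.2, -0.4, 0.2]
width: 0.432
finger_force: 0.0
```

```bash
python3 - <<'E'
from h import *
im,W=wcap("w10")
b=(370,480,150,400)
rb=rect(W,box(W,76,84,(390,440,270,350)),"rib")
rect(W,box(W,47,53,b),"plate");rect(W,box(W,37,43,b),"riser")
red=(im[...,2].astype(int)-im[...,1]>60)&box(W,45,55,b);c=W[red];print("red",len(c),np.round(c.mean(0),1))
go((*rb[0],60),-1.8)
E
```

```text
rib 949 z 79.7 [[419.8, 317.4], [40.1, 12.8], 88.1]
plate 13189 z 50.0 [[417.5, 255.6], [179.3, 60.3], 88.2]
riser 2638 z 40.0 [[420.0, 278.6], [160.0, 70.1], 86.8]
red 248 [418.3 285.5  50.1]
pos [414.4 247.8 187.2] R [[0.032, 0.999, 0.0], [0.999, -0.032, -0.0], [-0.0, 0.0, -1.0]] shift(now axes) [1.745 0.078 3.18 ] turn [ 0.002  0.002 -0.002] shift(goal axes) [1.744 0.079 3.18 ]
```

Emit:
send_rows(
  series=[0.9,0.04,0,0,0,0,40,0.845,0.04,0.4,0,0,0,40,0,0,1,0,0,0,40,0,0,1,0,0,0,40,0,0,0.75,0,0,0,36],
)

```text
time_s: 15.18
tcp_pos: [419.7, 316.9, 59.7]
tcp_rot: [0.0, 0.718, 0.696, -0.001]
wrist_force: [0.6, 0.1, 0.4]
width: 0.392
finger_force: 0.0
```

Emit:
send_rows(
  series=[0,0,0.1,0,0,0,30,0,0,0,0,0,0,24,0,0,0,0,0,0,22],
)

```text
time_s: 15.55
tcp_pos: [420.4, 319.1, 58.5]
tcp_rot: [0.0, 0.718, 0.696, 0.001]
wrist_force: [-0.8, 0.5, -0.3]
width: 0.244
finger_force: 0.0
```

```bash
python3 - <<'E'
from h import *
go((419.8,317.4,55),-1.8);print(pose()[2]["wrist_force"])
E
```

```text
pos [420.4 319.1  58.5] R [[0.031, 1.0, 0.002], [1.0, -0.031, 0.002], [0.002, 0.002, -1.0]] shift(now axes) [-0.044 -0.014  0.087] turn [ 0.013 -0.013  0.006] shift(goal axes) [-0.044 -0.014  0.087]
[-0.78338759  0.52923018 -0.33990572]
```

Emit:
send_rows(
  series=[-0.03,-0.01,0.06,0,0,0,20,0,0,0,0,0,0,16,0,0,0,0,0,0,10,0,0,0,0,0,0,0,0,0,0,0,0,0,0],
  squeeze=40,
)

```text
time_s: 16.18
tcp_pos: [419.1, 317.6, 54.9]
tcp_rot: [-0.0, 0.718, 0.696, 0.0]
wrist_force: [-1.6, 0.2, 5.2]
width: 0.151
finger_force: 40.0
```

```bash
python3 - <<'E'
from h import *
p,R,o=pose();print(o["wrist_force"],o["width"]*92,o["finger_force"])
im,W=wcap("w11");b=(370,480,150,400)
red=(im[...,2].astype(int)-im[...,1]>60)&box(W,45,55,b);c=W[red];print("red",len(c),np.round(c.mean(0),1))
a=np.radians(-3.15);n=np.array([-np.sin(a),np.cos(a),0])
t=p-86.9*n;go(t,-1.8)
E
```

```text
[-1.56943936  0.16428216  5.23516284] 13.880758595848715 40.00104367733002
red 0 [nan nan nan]
pos [419.1 317.7  54.9] R [[0.03, 1.0, 0.0], [1.0, -0.03, 0.0], [0.0, 0.0, -1.0]] shift(now axes) [-2.172 -0.055 -0.   ] turn [ 0.001 -0.002  0.01 ] shift(goal axes) [-2.172 -0.052  0.   ]<stdin>:4: RuntimeWarning: Mean of empty slice.
  ret = um.true_divide(
```

Emit:
send_rows(
  series=[-0.1,0,0,0,0,0,0,-0.2,-0.01,0,0,0,0,0,-0.2,-0.005,0,0,0,0,0,-0.2,-0.005,0,0,0,0,0,-0.2,-0.005,0,0,0,0,0],
)

```text
time_s: 16.85
tcp_pos: [417.2, 281.5, 54.9]
tcp_rot: [-0.0, 0.718, 0.696, 0.001]
wrist_force: [-0.0, 5.1, 3.3]
width: 0.154
finger_force: 40.0
```

Emit:
send_rows(
  series=[-0.2,-0.005,0,0,0,0,0,-0.2,-0.005,0,0,0,0,0,-0.2,-0.005,0,0,0,0,0,-0.1,0,0,0,0,0,0,0,0,0,0,0,0,0],
)

```text
time_s: 17.48
tcp_pos: [415.7, 253.0, 54.9]
tcp_rot: [0.0, 0.718, 0.696, 0.0]
wrist_force: [-0.2, 2.3, 7.0]
width: 0.148
finger_force: 40.0
```

```bash
cat >> h.py <<'E'
def meas(name):
    p,R,o=pose();print("tcp",p,"F",np.round(o["wrist_force"],1),o["finger_force"])
    a=np.radians(-3.15);n=np.array([-np.sin(a),np.cos(a)]);x=np.array([n[1],-n[0]]);e=np.array([420,278.5])-80*n
    im,W=wcap(name);b=(370,480,80,400)
    for cam in("wrist","top","side"):
        if cam!="wrist":
            im,d=vision.capture(cam);W=cloud(cam,d+1e-3,np.ones_like(d,bool)).reshape(480,640,3)
        red=(im[...,2].astype(int)-im[...,1]>50)&box(W,42,58,b);c=W[red]
        if len(c)>3: print(cam,"red",len(c),np.round(c.mean(0),1),"riser y,x",(c.mean(0)[:2]-e)@n,(c.mean(0)[:2]-e)@x)
        if cam!="side":
            pm=box(W,46.5,54,b);rect(W,pm,cam+" plate");q=W[pm];A=np.linalg.lstsq(np.c_[q[:,:2],np.ones(len(q))],q[:,2],rcond=None)[0];print("slope",A[:2])
    return p,e,n
E
python3 - <<'E'
from h import *
meas("w12")
E
```

```text
tcp [415.73235029 253.00504145  54.91454227] F [-0.2  2.3  7. ] 40.001689195632935
wrist plate 7688 z 50.0 [[414.8, 216.7], [128.9, 60.4], 88.1]
slope [ 0.000712  -0.0008371]
top red 16 [411.9 222.2  50.2] riser y,x 23.372233768618003 -5.045308875260904
top plate 1642 z 49.6 [[414.0, 171.8], [141.2, 60.3], 88.1]
slope [0.00177383 0.00055644]
```

Emit:
send_rows(
  series=[-0.15,-0.005,0,0,0,0,0,-0.2,-0.005,0,0,0,0,0,-0.14,-0.004,0,0,0,0,0,-0.06,0,0,0,0,0,0,0,0,0,0,0,0,0],
)

```text
time_s: 18.25
tcp_pos: [414.6, 231.8, 54.9]
tcp_rot: [-0.0, 0.718, 0.696, 0.001]
wrist_force: [0.4, 4.0, 5.1]
width: 0.149
finger_force: 40.0
```

```bash
python3 - <<'E'
from h import *
p,e,n=meas("w13");print("edge",e)
im=cv2.imread("pics/w13.png")
import numpy as np
im2,d=vision.capture("top");cv2.imwrite("pics/t13.png",cv2.resize(im2[250:340,150:290],None,fx=5,fy=5))
E
```

```text
tcp [414.57855079 231.78551106  54.93162235] F [0.4 4.  5.1] 40.00133514404297
wrist plate 7704 z 50.0 [[413.9, 195.5], [129.0, 60.3], 88.4]
slope [2.99848006e-05 5.38578272e-04]
top red 16 [414.2 200.8  49.8] riser y,x 2.1384384358905115 -1.502105486426278
top plate 1618 z 49.5 [[412.9, 148.8], [136.9, 60.2], 88.5]
slope [-0.00252732  0.00121335]
edge [415.60398561 198.6208722 ]
```

View pics/w13.png

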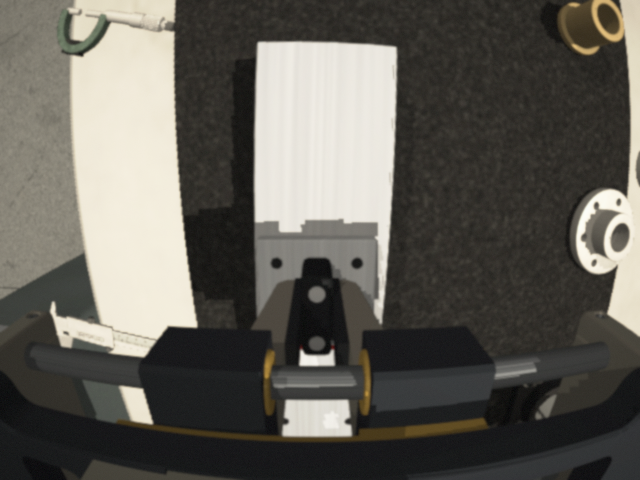

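Wrist view: the fingers hold the rib at (317,290), the plate lies flat (slope below 0.001) with its inner end at row 236. The line needs about 1.4 mm more.

Emit:
send_rows(
  series=[-0.035,0,0,0,0,0,0,0,0,0,0,0,0,0,0,0,0,0,0,0,0],
)

```text
time_s: 18.82
tcp_pos: [414.6, 230.8, 54.9]
tcp_rot: [-0.0, 0.718, 0.696, 0.001]
wrist_force: [0.4, 6.0, 6.4]
width: 0.15
finger_force: 40.0
```

```bash
python3 - <<'E'
from h import *
p,e,n=meas("w14");meas("w15")
im,d=vision.capture("top");P=vision.camera_params("top")
X=np.array([[*(e+n*0+np.array([n[1],-n[0]])*s),z] for s in(-35,35) for z in(40,50)])@np.array(P["R"]).T+np.ravel(P["t"]);uv=X@np.array(P["K"]).T
print(np.round(uv[:,:2]/uv[:,2:],1))
cv2.imwrite("pics/t14.png",cv2.resize(im[250:340,150:290],None,fx=5,fy=5,interpolation=cv2.INTER_NEAREST))
E
```

```text
tcp [414.55692203 230.79154268  54.92921876] F [0.4 6.  6.4] 40.001190304756165
wrist plate 7705 z 50.0 [[413.4, 194.7], [129.0, 60.5], 87.8]
slope [0.00058999 0.00139096]
top red 16 [407.2 200.4  48.8] riser y,x 1.363056389053701 -8.492951769312924
top plate 1600 z 49.4 [[412.9, 147.7], [135.3, 60.2], 88.5]
slope [-0.00017911  0.00122043]
side red 5 [390.3 202.   50.3] riser y,x 1.9531125702522685 -25.480102073165977
tcp [414.54306814 230.78327533  54.94266407] F [-0.2  5.4  5.6] 40.001229643821716
wrist plate 7708 z 50.0 [[414.2, 194.6], [129.1, 60.6], 88.9]
slope [-5.88691711e-05  1.13968212e-03]
top red 17 [407.6 200.3  50. ] riser y,x 1.2132880931542853 -8.058269465272312
top plate 1584 z 49.4 [[412.8, 147.8], [135.6, 60.2], 88.3]
slope [-0.00429255  0.00121461]
side red 5 [390.7 200.9  49.7] riser y,x 0.8648251200144559 -24.99294710901462
[[250.4 311.6]
 [249.9 311.2]
 [253.4 278.2]
 [252.9 277.6]]
```

View pics/t14.png

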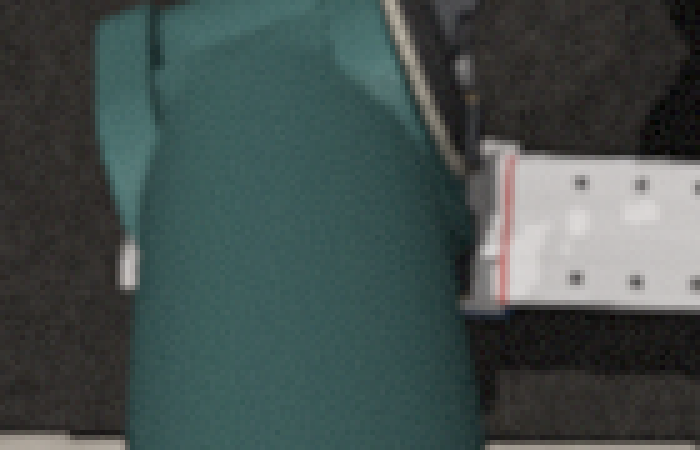

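The top crop shows the red line at column ~506 and the riser end at ~513. That is about 1.2 mm short after parallax, consistent with the numbers. One more nudge.

Emit:
send_rows(
  series=[-0.033,0,0,0,0,0,0,0,0,0,0,0,0,0,0,0,0,0,0,0,0,0,0,0,0,0,0,0],
)

```text
time_s: 19.68
tcp_pos: [414.5, 229.6, 55.0]
tcp_rot: [-0.0, 0.718, 0.696, 0.001]
wrist_force: [-0.2, 5.3, 5.2]
width: 0.147
finger_force: 40.0
```

```bash
python3 - <<'E'
from h import *
meas("w16");meas("w17")
im,d=vision.capture("top")
c=cloud("top",d,np.ones_like(d,bool));c=c[(c[:,2]>51)&(c[:,2]<60)&(abs(c[:,0]-409)<20)&(abs(c[:,1]+185)<25)];print("block",len(c),np.round(c.mean(0),1))
E
```

```text
tcp [414.50905268 229.56049854  54.95931898] F [-0.2  5.3  5.2] 40.001229643821716
wrist plate 7731 z 50.0 [[413.7, 193.3], [129.0, 60.4], 88.4]
slope [0.00103874 0.0014835 ]
top red 17 [412.1 198.9  48.5] riser y,x 0.05779092538053296 -3.5365801577804383
top plate 1551 z 49.5 [[412.9, 146.6], [133.6, 60.3], 88.3]
slope [ 0.00187214 -0.00039533]
side red 6 [391.3 198.9  49.4] riser y,x -1.0538372056477887 -24.25188969658648
tcp [414.54631684 229.53638095  54.95447001] F [0.9 5.7 5. ] 40.00124216079712
wrist plate 7728 z 50.0 [[413.7, 193.4], [128.8, 60.5], 88.3]
slope [0.00081164 0.0011847 ]
top red 14 [416.8 198.6  49.6] riser y,x 0.07496672069614517 1.1624680999487451
top plate 1557 z 49.4 [[412.7, 147.3], [134.5, 59.9], 88.6]
slope [0.00313372 0.00115136]
side red 6 [391.2 199.4  49.7] riser y,x -0.6016326236978797 -24.456504305106964
block 78 [ 409.7 -183.1   55. ]
```

Line on the edge to within about 1 mm by all three cameras; plate level and held. Handing in.

```bash
python3 -c "
from cell import robot
print(robot.hand_in())"
```

```text
the job is handed in; nothing more can be done
None
```

The job is handed in, with no verdict returned: the tall block stands released in the near rack slot (about 0.2 mm across, 1 mm along), and the plate is held level with its red line within about 1 mm of the riser's end edge.

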